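# Line a specimen up under the picking needle and hold the loupe over it

### The job

By its black upright grip, slide the picking stage's carriage until the ringed spot on the glass slide sits centred directly under the needle tip. Then pick up the loupe lying on the bench by its handle and finish while holding it level and still in the air, its lens centred over the ringed spot and needle tip and at the height of the focus pointer on the stage's post; do not put it down or let it go. Do not touch the needle or its holder, and leave the other things on the bench where they are.

Things in the scene. Friction and masses are not known exactly. Their poses are not given: they have to be found in the camera images.
- stage: picking stage, fixed to the bench: a white base plate 170 mm (x) by 300 mm (y), 12 mm thick, with two low rails along its y and end stops up to 26 mm high. Origin on the bench, 10 mm nearer the robot (along its own -x) than the middle of the plate; its +x points roughly away from the robot, its +y along the rails (roughly to the robot's left). A round steel post 10 mm thick stands at x +75, y -90 mm, its top 175 mm above the bench
- carriage (a joint): travel of the carriage along the stage's +y, in m, from 0 to 0.11 (its stops); it starts in the lower third and the ring mark must move towards +y. About 2.5 N of friction, no spring: it stays where it is left. The carriage is an aluminium plate 140 mm (x) by 100 mm (y), its top 28 mm above the bench, carrying a white-backed glass slide 25 by 75 mm
- carriage_grip (a point): centre of the top face of the carriage's upright black grip: a square post 14 by 14 mm (sides along the stage's x and y) that stands 35 mm above the carriage plate, its top 63 mm above the bench. It is 90 mm along the stage's -x from the ring mark, and nothing stands near it
- ring_mark (a point): centre of the ringed spot on the glass slide: a dot inside a dark ring of 13 mm outer and 8 mm inner diameter, the only ring among plain dots; moves with the carriage; 29 mm above the bench
- needle_tip (a point): the point of the picking needle, 5 mm above the slide and 35 mm above the bench, straight above the line that the ring mark travels
- needle_holder: fixed needle holder on the stage: a grey block 30 by 30 mm, its top 67 mm above the bench, with a bar and thin needle slanting down from it along the stage's -x to the tip, 75 mm from the block's centre; the slanting bar is 10 mm thick and stays below 75 mm above the bench. Origin under the block, 12 mm above the bench; axes parallel to the stage's. Its place along the stage's y differs from time to time
- focus_pointer: black collar 22 mm across and 12 mm high, fixed on the stage's post, with a flat pointer 3 mm thick and 10 mm wide that reaches 48 mm from the post's axis along the stage's +y. Origin on the post's axis at the middle height of collar and pointer
- focus_height (a point): end of the pointer, middle of its thickness: its height is the focal height for the middle of the lens thickness (110 to 150 mm above the bench, differs from time to time)
- loupe: hand loupe of 110 to 180 g lying flat on the bench: a grey straight handle 90 mm long (along its x), 14 mm wide (y) and 24 mm high, and at its +x end a round black frame of 72 mm outer diameter, 14 mm thick, with a glass lens. Origin in the middle of the handle's underside; x points along the handle to the lens, z up. Balance point about 26 mm from the origin towards the lens; underside of frame and handle are flush
- lens_center (a point): middle of the lens, halfway through its frame's thickness: 95 mm along the loupe's x from its origin and 7 mm above its underside
- reagent_bottle: bystander: closed bottle 70 mm across, 150 mm high; origin under its centre
- tip_box: bystander: blue pipette-tip box with clear lid, 87 by 122 mm, 63 mm high; origin under its centre
- tube_rack: bystander: green tube block 60 by 160 mm, 46 mm high; origin under its centre
- jar: bystander: small closed amber jar 60 mm across, 75 mm high; origin under its centre
Mind the look-alikes: they are no part of the job. There is more than one size of the loupe; the one meant has the size given above.

How it is judged:
By the outcome, as a careful person would: the job done as asked, in the order asked, and still so for the second after the job is handed in, while the arm keeps its last pose, push and grip.
It also fails if it takes over 58 s, if anything falls off the work surface, if the arm or the gripper's body presses on something with over 40 N, if the wrist force passes 120 N, or if a joint passes its speed limit or range.

### The arm

A 6-joint arm with a two-finger parallel gripper is mounted at the origin on the work surface. World frame = base frame: x ahead of the robot, y to its left, z up, the work surface at z = 0. Lengths are in m, angles in degrees, forces in N, time in s.
With the tool pointing down it reaches from about 0.325 to 0.775 m from the base axis. Payload 5.5 kg.
Tool frame: the origin (TCP) lies at the centre of the arm's flange, where the gripper is bolted on; the fingertips stand 182 mm ahead of it and the grasp point (between the pads) lies 163 mm ahead of it; z points along the fingers, y is the direction in which the jaws open and shut (so a half turn about z gives the same grasp; the last joint's range is limited). The gripper opens to 88 mm and grips with 3 to 60 N. Pads are 20 mm wide; open, the fingers measure 115 mm over their backs; the gripper's body (75 mm by 178 mm) begins 61 mm behind the grasp point.
Start: joints at [-72.863, 5.22, 70.514, -0, 104.267, -3.249], TCP at [0.209, -0.562, 0.405] pointing down, gripper open.
Joint ranges: [-164.24, 164.24], [-49.07, 125.15], [9.68, 141.18], [-86.29, 266.29], [3.28, 154.24], [-151.56, 151.56]. Speed limits (degrees/s): [147.25, 147.25, 172.46, 180, 180, 180].

### API

Orientations are given as [roll, pitch, yaw] about the fixed x, y, z axes, in that order (R = Rz(yaw) Ry(pitch) Rx(roll)).
In Python, from station import r gives the robot as it stands. The module is installed in compiled form; this text tells all that it offers. Calls block until the motion is done:
- r.reach(position, orientation): joint-space move of the TCP to a pose.
- r.servo_line(position, rotation=None, speed=0.15): straight line of the TCP; rotation=None keeps the orientation; speed is the mean speed in m/s.
- r.move_joints(angles): joint-space move.
- r.let_go() and r.grab(squeeze=None): open the fingers fully, or close them until they stop; squeeze is the grip in N (None keeps the last).
- r.wait(seconds).
- r.inverse_kinematics(position, orientation): joint angles nearest the present ones, or None.
- r.sense(): the state.
- r.snapshot(name): name is "scene" or "top" or "wrist"; returns a dict with "frame" (420x560x3 uint8, red, green, blue), "fx", "fy", "cx", "cy" (pixels), "R" (3x3) and "t" (3): a world point X has camera coordinates R X + t. Camera axes: x right, y down, z forward; pixel columns grow to the right and rows downward; lengths in m; the calibration is good to about 2 mm. A picture is of the moment at which its call begins. There is no depth.
A pose or a line that the arm cannot do raises r.IKError and nothing moves.
- r.hand_in(): hands the job in, once; it reports no verdict.
The state is a dict: "clock": time; "joints": joint angles; "joint_vel": joint speeds; "joint_torque": joint torques, N m; "tcp_pos": TCP position; "orientation": TCP orientation; "contact_force": force on the tool from outside, world axes, zero at the start; "torque": the same for the moment, N m; "opening": finger opening in m.
Only numpy, scipy, OpenCV 4.12 (cv2) and the standard library are available. Lean on these libraries where they do the work, as an engineer would, in place of code of your own. Each camera call takes 0.05 s, during which the arm holds its last target.

## Working session

There is one attempt and no reset: what is moved stays moved. The work goes in short steps, each a Python script; the robot and the scene stay as the last script left them, time stands still between calls to the robot, and variables do not carry over. Pictures are saved under pics/ and viewed, and the job is handed in when it is done.

```bash
mkdir -p pics
cat > h.py <<'E'
import numpy as np, cv2, pickle
from station import r
def snap(n,f):
    s=r.snapshot(n); s={k:np.array(v) for k,v in s.items()}
    cv2.imwrite(f'pics/{f}.png',s['frame'][:,:,::-1]); pickle.dump(s,open(f'pics/{f}.pkl','wb')); return s
def load(f): return pickle.load(open(f'pics/{f}.pkl','rb'))
def cast(s,u,v,z):
    d=s['R'].T@np.array([(u-s['cx'])/s['fx'],(v-s['cy'])/s['fy'],1]); c=-s['R'].T@s['t']
    return c+d*(z-c[2])/d[2]
def proj(s,X):
    p=s['R']@np.array(X)+s['t']; return np.array([s['fx']*p[0]/p[2]+s['cx'],s['fy']*p[1]/p[2]+s['cy']])
def tri(obs):
    A=[];b=[]
    for s,u,v in obs:
        d=s['R'].T@np.array([(u-s['cx'])/s['fx'],(v-s['cy'])/s['fy'],1]); d/=np.linalg.norm(d); c=-s['R'].T@s['t']
        P=np.eye(3)-np.outer(d,d); A.append(P); b.append(P@c)
    return np.linalg.lstsq(np.vstack(A),np.hstack(b),rcond=None)[0]
E
python3 - <<'E'
from h import *
for n in ["scene","top","wrist"]:
    s=snap(n,n+"0"); print(n,s['fx'],-s['R'].T@s['t'],s['R'][2])
print(r.sense())
E
```

```text
scene 431.66770200920547 [1.42060467 0.33678952 0.96778254] [-0.68011549 -0.27359572 -0.68013845]
top 449.2309018323938 [0.33244947 0.01280707 1.50109472] [ 0.15342231 -0.01260351 -0.98808033]
wrist 354.34001685225684 [ 0.27012072 -0.538587    0.38465453] [-0.22676204 -0.08185817 -0.9705041 ]
{'clock': 0.15, 'joints': array([-7.28646725e+01,  5.25476195e+00,  7.05648374e+01,  5.10790684e-04,
        1.04267240e+02, -3.24786655e+00]), 'joint_vel': array([-0.03446685, -0.0722893 , -0.20663405,  0.07170006, -0.03188877,
        0.02839843]), 'joint_torque': array([-1.55821752e-03, -4.47048891e+01, -4.06905770e+01,  6.96615363e-02,
        2.74839322e-02, -1.17672166e-04]), 'tcp_pos': array([ 0.20900209, -0.56248036,  0.40376185]), 'orientation': array([-1.79913329e+02, -5.41434567e-03,  2.03833154e+01]), 'contact_force': array([-0.11908125,  0.50423862, -0.43221934]), 'torque': array([-0.03343111, -0.00023836,  0.00577699]), 'opening': 0.08760071141759378}
```

View pics/scene0.png

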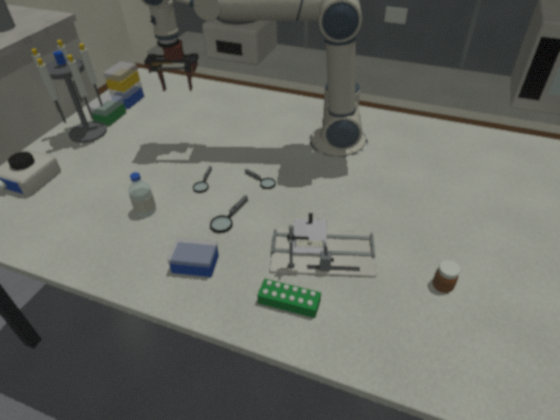

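View pics/top0.png

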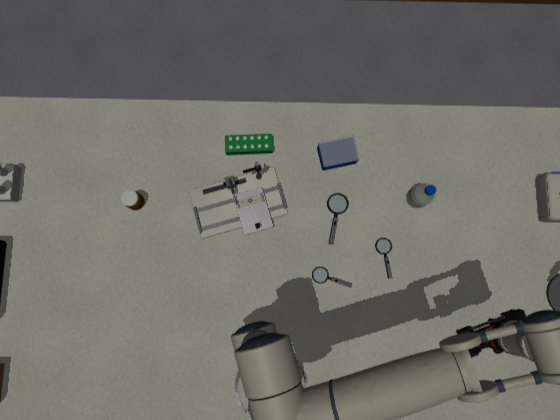

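View pics/wrist0.png

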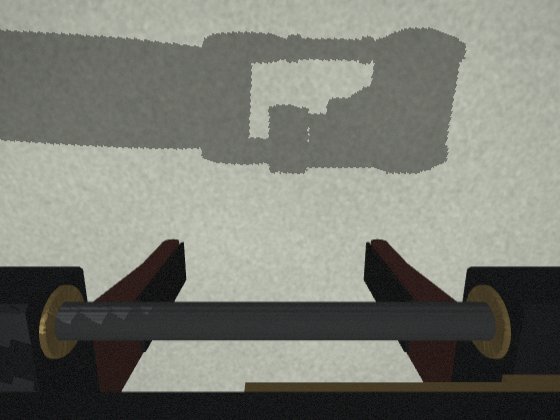

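Run:
```python
import cv2
a=cv2.imread('pics/top0.png')[140:300,180:400]; cv2.imwrite('pics/top0c.png',cv2.resize(a,None,fx=3.6,fy=3.6,interpolation=cv2.INTER_CUBIC))
a=cv2.imread('pics/scene0.png')[160:320,180:390]; cv2.imwrite('pics/scene0c.png',cv2.resize(a,None,fx=3.6,fy=3.6,interpolation=cv2.INTER_CUBIC))
```

```text
(no output)
```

View pics/top0c.png

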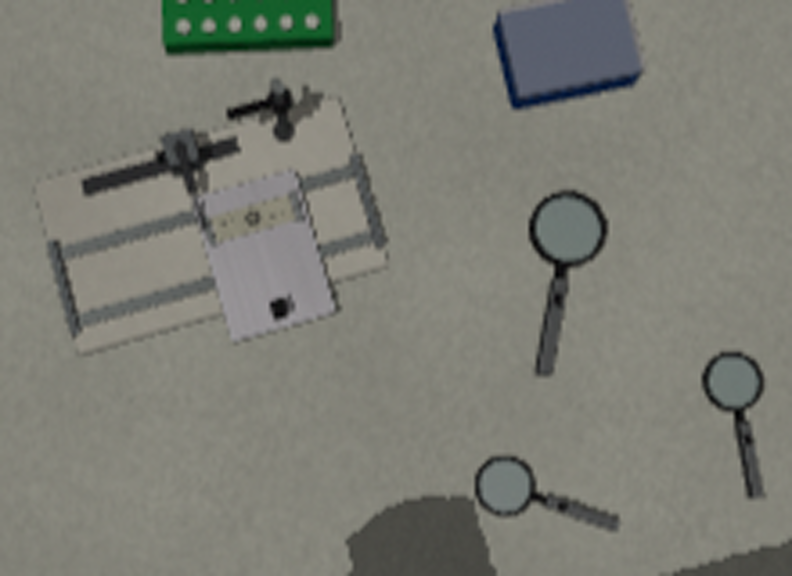

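View pics/scene0c.png

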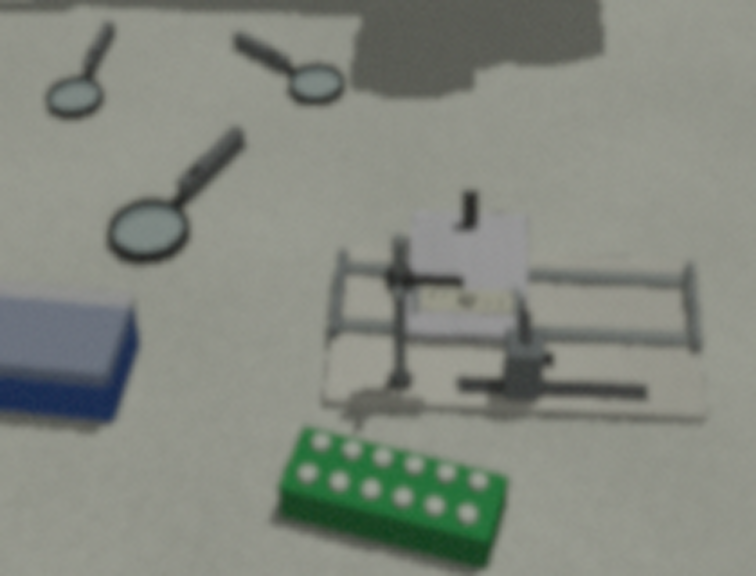

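Run:
```python
from h import *
s=load('top0'); q=load('scene0')
def C(x,y,z): 
    p=cast(s,x/3.6+180-.36,y/3.6+140-.36,z); return p.round(4)
print('ring',C(252,218,.029)); print('grip',C(279,306,.060))
c=[C(35,183,.012),C(338,95,.012),C(388,265,.012),C(80,354,.012)]; print('plate',c)
print('lens',C(568,229,.012),'hend',C(544,374,.024),'neck',C(560,268,.02))
for n,(x,y) in dict(l2=(733,381),l3=(505,486)).items(): print(n,C(x,y,.01))
def T(a,b):
    return tri([(s,a[0]/3.6+180-.36,a[1]/3.6+140-.36),(q,b[0]/3.6+180-.36,b[1]/3.6+160-.36)]).round(4)
print('grip',T((279,303),(470,193)),'posttop',T((275,85),(400,240)),'ptrend',T((230,113),(462,281)))
print('ring',T((252,218),(467,300)),'tip',T((203,205),(521,298)))
```

```text
ring [0.5928 0.0802 0.029 ]
grip [0.5077 0.0527 0.06  ]
plate [array([0.6255, 0.2846, 0.012 ]), array([0.7154, 0.0025, 0.012 ]), array([ 0.5537, -0.0466,  0.012 ]), array([0.4659, 0.2361, 0.012 ])]
lens [ 0.5907 -0.2148  0.012 ] hend [ 0.4535 -0.1901  0.024 ] neck [ 0.5524 -0.2059  0.02  ]
l2 [ 0.451  -0.3672  0.01  ]
l3 [ 0.3516 -0.156   0.01  ]
grip [0.5095 0.053  0.0659] posttop [0.6818 0.0563 0.1734] ptrend [0.6668 0.0976 0.1308]
ring [0.593  0.0801 0.0283] tip [0.5992 0.1252 0.054 ]
```

Run:
```python
from h import *
y=17.7; a=np.radians(y); X=np.array([np.cos(a),np.sin(a),0]); Y=np.array([-X[1],X[0],0])
p=np.array([.593,.08,0])+.02*Y-.05*X
r.reach(list(cast(load('top0'),0,0,0)*0+np.array([.53,-.21,.36])),[180,0,-10]); snap('wrist','wl')
r.reach(list(p+[0,0,.42]),[180,0,y]); snap('wrist','w1')
r.servo_line(list(p+.1*Y-.05*X+[0,0,.32])); snap('wrist','w2')
s=r.sense(); print(s['clock'],s['joints'])
for f in ['wl','w1','w2']: cv2.imwrite(f'pics/{f}_.png',cv2.resize(cv2.imread(f'pics/{f}.png'),(800,600),interpolation=cv2.INTER_CUBIC))
```

```text
4.35 [ 1.55282155e+01 -1.19931364e+01  9.55368356e+01 -1.38333539e-02
  9.63777792e+01  8.78710159e+01]
```

View pics/wl.png

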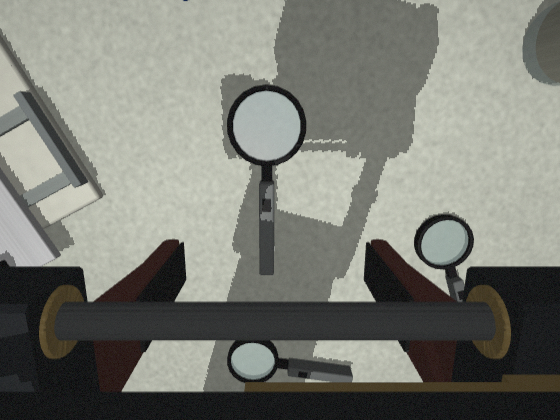

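View pics/w1_.png

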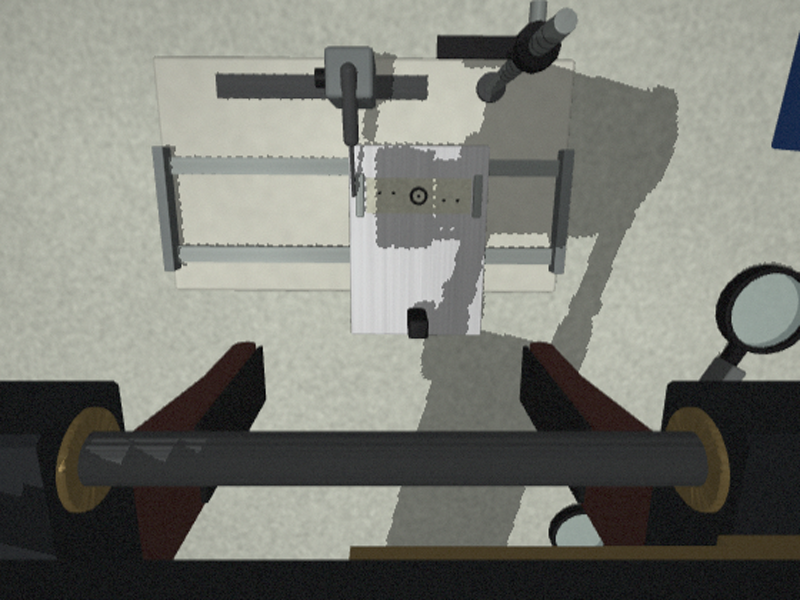

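View pics/w2_.png

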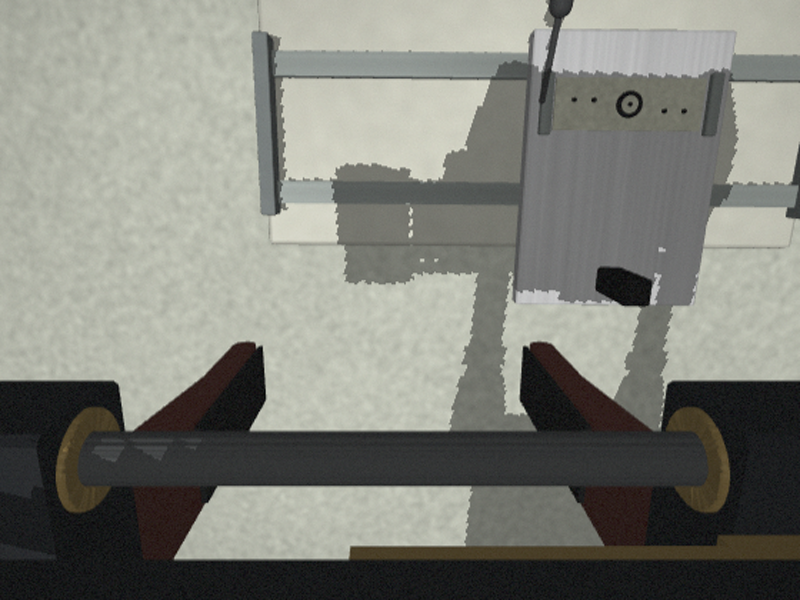

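Run:
```python
import cv2,numpy as np
a=cv2.imread('pics/w1.png')[95:175,230:360]; b=cv2.imread('pics/w2.png')[20:100,350:480]
cv2.imwrite('pics/wz.png',np.vstack([cv2.resize(x,(585,290*1) if 0 else (520,320),interpolation=cv2.INTER_CUBIC)[:300] for x in (a,b)]))
```

```text
(no output)
```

View pics/wz.png

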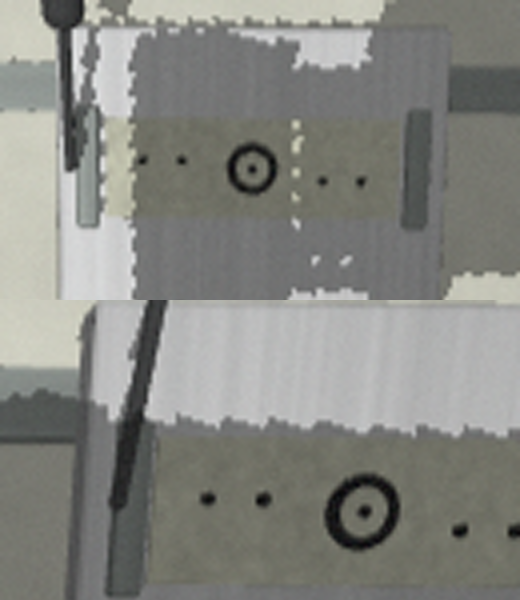

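Run:
```python
from h import *
w1,w2,wl,t,q=[load(f) for f in ['w1','w2','wl','top0','scene0']]
print('ring',tri([(w1,292.4,136.9),(w2,440.1,72.4)]),cast(w1,292.4,136.9,.029),cast(w2,440.1,72.4,.029))
print('tip',tri([(w1,247.6,137),(w2,379,71.6)]),cast(w1,247.6,137,.035),cast(w2,379,71.6,.035))
k=.7
C=lambda x,y,z:cast(w1,x*k-.15,y*k-.15,z)
c=[C(155,58,.012),C(575,61,.012),C(555,290,.012),C(177,289,.012)]
print(c)
d1=c[0]-c[1]; d2=c[3]-c[2]
for d in(d1,d2): print(np.linalg.norm(d),np.degrees(np.arctan2(-d[0],d[1])))
# dots line, slide
print('gripview',C(417,316,.063))
P=(437*k,47*k)
print('ptr', tri([(w1,*P),(t,230/3.6+180-.36,113/3.6+140-.36),(q,462/3.6+180-.36,281/3.6+160-.36)]),tri([(w1,*P),(q,462/3.6+180-.36,281/3.6+160-.36)]))
# loupe lens: fit ellipse of dark frame
g=cv2.cvtColor(wl['frame'],cv2.COLOR_RGB2GRAY); m=(g<50).astype(np.uint8); m[:80]=0;m[166:]=0;m[:,:215]=0;m[:,320:]=0
cs,_=cv2.findContours(m,cv2.RETR_CCOMP,cv2.CHAIN_APPROX_NONE)
for x in cs:
    if len(x)>80:
        e=cv2.fitEllipse(x); print(e,cast(wl,*e[0],.012))
print('hend',cast(wl,266.5,274,.0),cast(wl,266.5,180,.024), cast(wl,260,270,.024)-cast(wl,273,270,.024))
```

```text
ring [0.59352261 0.08205619 0.0312408 ] [0.59343858 0.08189432 0.029     ] [0.59413368 0.08123951 0.029     ]
tip [0.57979108 0.12523712 0.03620869] [0.57979147 0.12537822 0.035     ] [0.57997273 0.12489774 0.035     ]
[array([0.62747404, 0.2878871 , 0.012     ]), array([0.71532732, 0.00431105, 0.012     ]), array([ 0.55670858, -0.04467304,  0.012     ]), array([0.46761741, 0.23894541, 0.012     ])]
0.29687299058907646 17.213242697125942
0.2972821286382771 17.43872022108362
gripview [0.51658474 0.05891499 0.063     ]
ptr [0.66656527 0.09881937 0.1306272 ] [0.66634043 0.09983407 0.13081591]
((266.1571960449219, 125.10150146484375), (78.17549133300781, 79.83317565917969), 171.72938537597656) [ 0.59318271 -0.21318624  0.012     ]
((266.35174560546875, 125.4490966796875), (69.153076171875, 71.63973236083984), 174.90603637695312) [ 0.5928519  -0.21330428  0.012     ]
hend [ 4.45284862e-01 -1.86178210e-01 -5.55111512e-17] [ 0.54576925 -0.20510286  0.024     ] [0.00218099 0.01231889 0.        ]
```

Run:
```python
from h import *
y=17.5; a=np.radians(y); X=np.array([np.cos(a),np.sin(a),0]); Y=np.array([-X[1],X[0],0])
ring=np.array([.5937,.0816,0]); g=ring-.09*X
r.reach(list(g+[0,0,.28]),[180,0,y])
r.servo_line(list(g+[0,0,.215]),speed=.08)
print(r.sense()['contact_force'])
r.grab(15); print(r.sense()['opening'])
snap('wrist','g0')
p=np.array(r.sense()['tcp_pos'])
r.servo_line(list(g+.043*Y+[0,0,.215]),speed=.04)
r.wait(.2); snap('wrist','g1'); s=r.sense(); print(s['clock'],s['tcp_pos']-p,s['contact_force'],s['opening'])
for f in ['g0','g1']: cv2.imwrite(f'pics/{f}_.png',cv2.resize(cv2.imread(f'pics/{f}.png')[:260],(800,371),interpolation=cv2.INTER_CUBIC))
```

```text
[ 0.74965655 -0.64276377  0.78385116]
0.014198911388933023
8.525 [-1.29200730e-02  4.13560933e-02  1.44810954e-05] [ 3.62448045  3.9556005  -3.41407459] 0.01388580271978581
```

View pics/g0_.png

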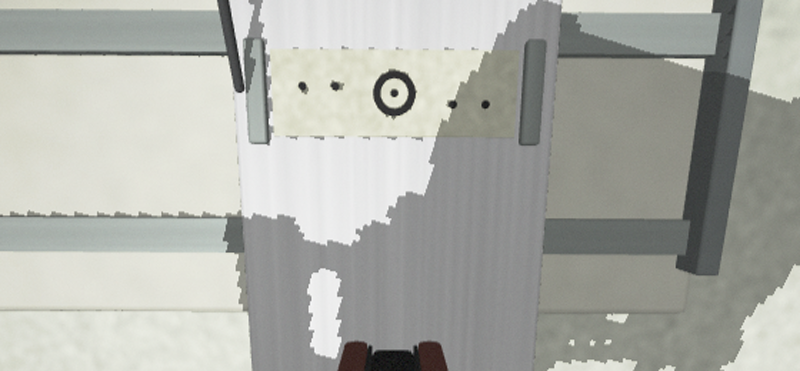

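View pics/g1_.png

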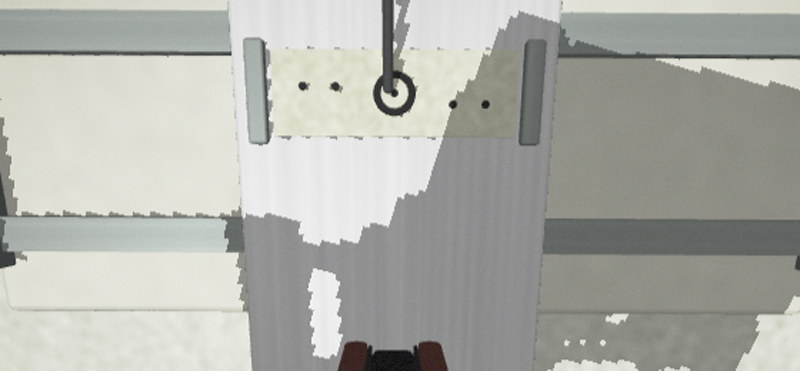

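Run:
```python
import cv2
a=cv2.imread('pics/g1.png')[40:90,240:310]; cv2.imwrite('pics/g1z.png',cv2.resize(a,None,fx=10,fy=10,interpolation=cv2.INTER_CUBIC))
```

```text
(no output)
```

View pics/g1z.png

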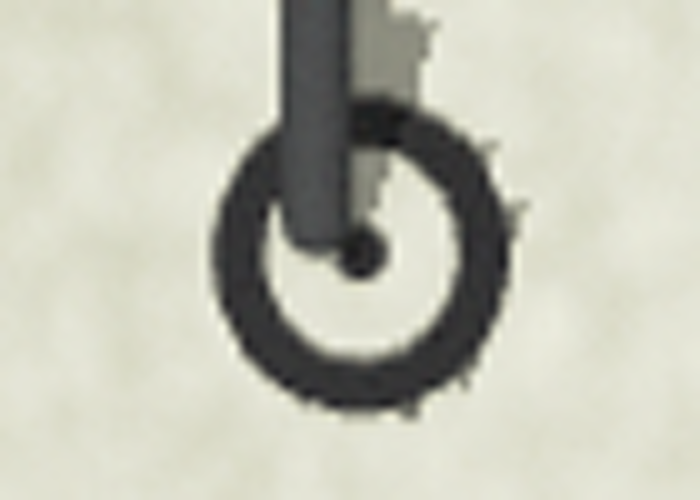

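Run:
```python
from h import *
y=17.5; a=np.radians(y); X=np.array([np.cos(a),np.sin(a),0]); Y=np.array([-X[1],X[0],0])
s=load('g1'); R=cast(s,275.6,64.8,.029); 
print('ring',R,'cam',-s['R'].T@s['t'])
T=cast(s,271.1,63.3,.035); d=T-R; print('tip',T,d@X,d@Y)
dy=d@Y
p=r.sense()['tcp_pos']; q=p+dy*Y
r.servo_line(list(q),speed=.02); r.wait(.3); snap('wrist','g2'); t=r.sense(); print(t['clock'],(t['tcp_pos']-p)@Y,dy,t['contact_force'])
b=cv2.imread('pics/g2.png')[40:90,240:310]; cv2.imwrite('pics/g2z.png',cv2.resize(b,None,fx=10,fy=10,interpolation=cv2.INTER_CUBIC))
```

```text
ring [0.58091735 0.12384758 0.029     ] cam [0.55716601 0.11657785 0.19604624]
tip [0.58005793 0.12558767 0.035     ] -0.00029639069528392093 0.001917984295049906
9.1333 0.0017155831883202018 0.001917984295049906 [ 5.69577329 -0.71503109 -3.52837615]
```

View pics/g2z.png

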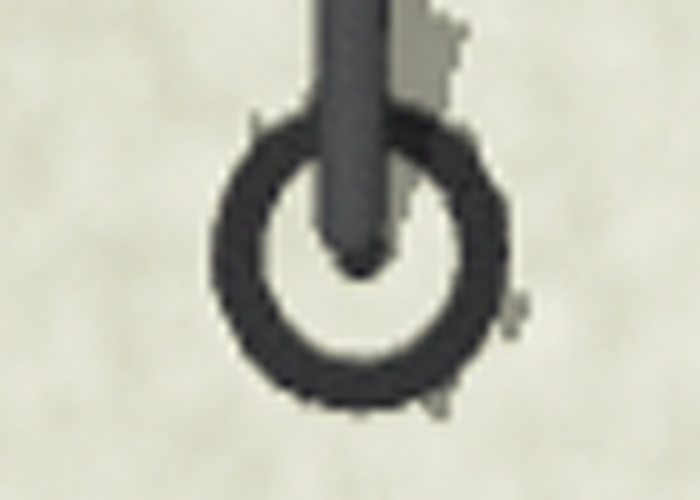

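Run:
```python
from h import *
y=17.5; a=np.radians(y); X=np.array([np.cos(a),np.sin(a),0]); Y=np.array([-X[1],X[0],0])
p=r.sense()['tcp_pos']
r.servo_line(list(p+.0006*Y),speed=.02); r.wait(.2); print((r.sense()['tcp_pos']-p)@Y,r.sense()['contact_force'])
r.let_go(); r.wait(.2); snap('wrist','g3')
p=r.sense()['tcp_pos']; r.servo_line([p[0],p[1],.42],speed=.15)
# look at stage from higher: ring + pointer
r.servo_line(list(np.array([p[0],p[1],.42])+.07*X-.04*Y)); r.wait(.1); snap('wrist','v1')
r.servo_line(list(np.array([p[0],p[1],.42])+.07*X-.12*Y)); r.wait(.1); snap('wrist','v2')
r.servo_line(list(np.array([p[0],p[1],.36])+.07*X-.04*Y)); r.wait(.1); snap('wrist','v3')
print(r.sense()['clock'])
b=cv2.imread('pics/g3.png')[40:90,240:310]; cv2.imwrite('pics/g3z.png',cv2.resize(b,None,fx=10,fy=10,interpolation=cv2.INTER_CUBIC))
cv2.imwrite('pics/v.png',np.vstack([cv2.imread(f'pics/v{i}.png')[:200] for i in (1,2,3)]))
```

```text
0.00030873262322603587 [ 5.21210438 -0.57066657 -3.54882242]
15.1833
```

View pics/g3z.png

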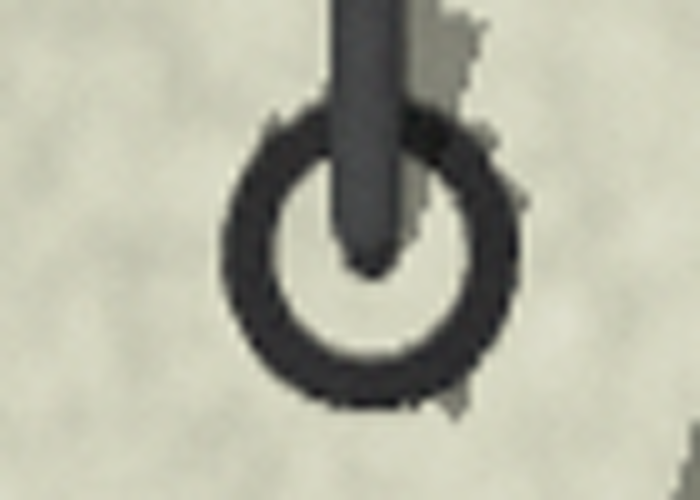

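View pics/v.png

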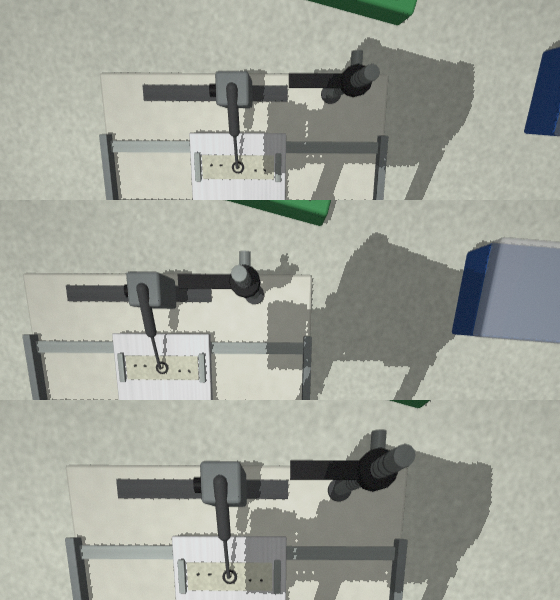

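Run:
```python
import cv2,numpy as np
o=[]
for f,(r0,c0) in dict(v1=(62,270),v2=(62,160),v3=(50,270)).items():
    b=cv2.imread(f'pics/{f}.png')[r0:r0+32,c0:c0+100]; o.append(cv2.resize(b,(600,192),interpolation=cv2.INTER_CUBIC))
cv2.imwrite('pics/vz.png',np.vstack(o))
```

```text
(no output)
```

View pics/vz.png

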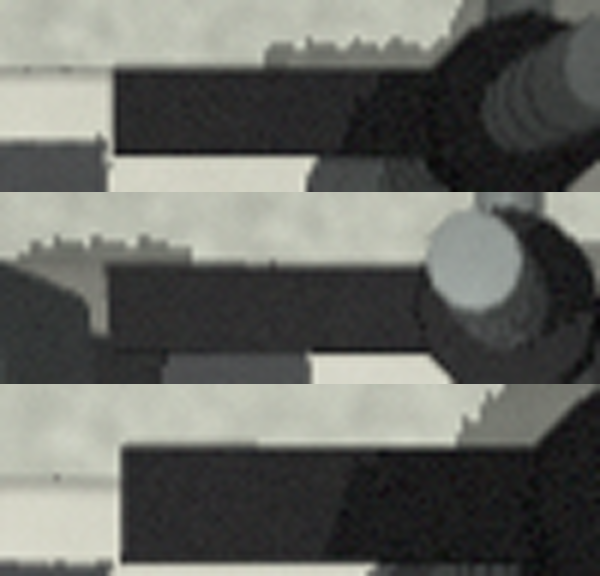

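Run:
```python
from h import *
y=17.5; a=np.radians(y); X=np.array([np.cos(a),np.sin(a),0]); Y=np.array([-X[1],X[0],0])
v=[load(f'v{i}') for i in (1,2,3)]
far=[(288.6,72.9),(177.4,73.6),(289.8,60.1)]; near=[(288.6,87.1),(177.4,88.3),(289.8,79.3)]
def ringc(s):
    g=cv2.cvtColor(s['frame'],cv2.COLOR_RGB2GRAY); return g
rg=[(237.7,167.5),(161.8,167.5),(229.3,176)]
for n,P in dict(far=far,near=near,ring=rg).items():
    p=tri([(s,*u) for s,u in zip(v,P)]); print(n,p,[ (proj(s,p)-u).round(1) for s,u in zip(v,P)])
    for i,j in((0,1),(1,2)): print('  ',tri([(v[k],*P[k]) for k in (i,j)]))
for z in (.12,.125,.13,.135,.14):
    print(z,[np.round((cast(s,*u,z))[:2],4) for s,u in zip(v,far)], [round((cast(s,*f,z)-cast(s,*n_,z))@X,4) for s,f,n_ in zip(v,far,near)])
q=load('scene0');
R=np.array([.5803,.1252,0]); tip=R
# stage frame: tip x=0 line; pointer end stage x=75
for dz in (.12,.125,.13,.135,.14):
    print(dz,proj(q,[.6665,.0985,dz]))
s=v[0]; b=s['frame'][155:180,225:250]; cv2.imwrite('pics/rz.png',cv2.resize(np.hstack([v[i]['frame'][int(rg[i][1])-12:int(rg[i][1])+13,int(rg[i][0])-12:int(rg[i][0])+13] for i in range(3)])[:,:,::-1],None,fx=10,fy=10,interpolation=cv2.INTER_CUBIC))
b=cv2.imread('pics/scene0.png')[220:280,270:340]; cv2.imwrite('pics/sz.png',cv2.resize(b,None,fx=10,fy=10,interpolation=cv2.INTER_CUBIC))
```

```text
far [0.67061789 0.10298794 0.1317127 ] [array([-0.1, -0. ]), array([0. , 0.1]), array([ 0.1, -0. ])]
   [0.67061409 0.10291205 0.1320031 ]
   [0.67064335 0.10307004 0.13144339]
near [0.66096763 0.09995202 0.13413769] [array([-0.1,  0.4]), array([ 0. , -0.1]), array([ 0.1, -0.4])]
   [0.66105884 0.09989702 0.13452177]
   [0.66085281 0.09999311 0.13388   ]
ring [0.57998533 0.12544936 0.02993941] [array([-0.1, -0.4]), array([0. , 0.1]), array([0. , 0.4])]
   [0.57988451 0.12530884 0.03042254]
   [0.58017695 0.12555636 0.02984118]
0.12 [array([0.6722, 0.1029]), array([0.6712, 0.1063]), array([0.6725, 0.1032])] [np.float64(0.01), np.float64(0.0104), np.float64(0.0106)]
0.125 [array([0.6715, 0.1029]), array([0.6709, 0.1049]), array([0.6717, 0.1031])] [np.float64(0.0099), np.float64(0.0102), np.float64(0.0104)]
0.13 [array([0.6709, 0.1029]), array([0.6707, 0.1035]), array([0.6709, 0.1031])] [np.float64(0.0097), np.float64(0.01), np.float64(0.0101)]
0.135 [array([0.6702, 0.1029]), array([0.6705, 0.1021]), array([0.67 , 0.103])] [np.float64(0.0095), np.float64(0.0099), np.float64(0.0099)]
0.14 [array([0.6695, 0.1029]), array([0.6703, 0.1006]), array([0.6692, 0.103 ])] [np.float64(0.0093), np.float64(0.0097), np.float64(0.0096)]
0.12 [307.91892736 240.45968459]
0.125 [307.95787807 239.17826353]
0.13 [307.99705957 237.88924984]
0.135 [308.03647392 236.59257584]
0.14 [308.07612319 235.28817304]
```

View pics/sz.png

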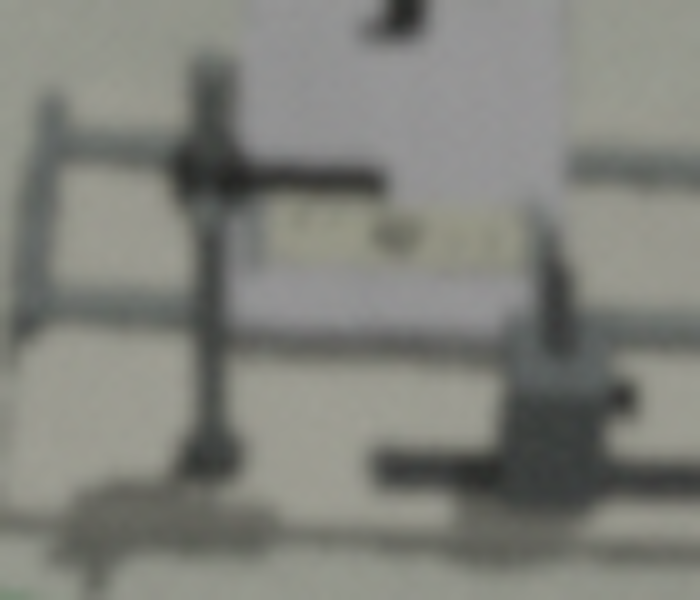

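View pics/rz.png

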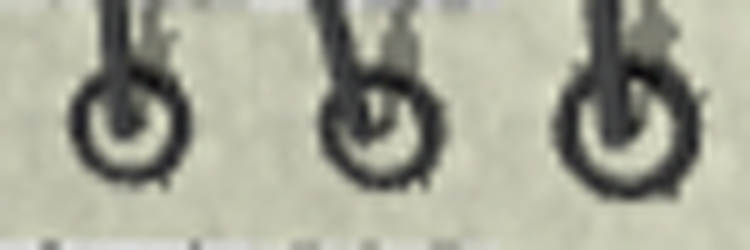

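Run:
```python
from h import *
yw=-10.3; a=np.radians(yw); X=np.array([np.cos(a),np.sin(a),0])
g=np.array([.593,-.2132,0])-.069*X
r.reach(list(g+[0,0,.30]),[180,0,yw])
r.servo_line(list(g+[0,0,.185]),speed=.1); snap('wrist','p0')
r.grab(35); r.wait(.2); s=r.sense(); print(s['opening'],s['contact_force'])
snap('wrist','p1')
r.servo_line(list(g+[0,0,.25]),speed=.1); r.wait(.2); snap('wrist','p2'); snap('scene','s2')
s=r.sense(); print(s['clock'],s['opening'],s['contact_force'],s['torque'],s['tcp_pos'],s['orientation'])
cv2.imwrite('pics/p.png',np.vstack([cv2.imread(f'pics/p{i}.png')[:290] for i in (0,2)]))
```

```text
0.013728075089630299 [-0.41173394 -0.80961782 -0.11980092]
20.1333 0.0137665120875874 [-0.62304928  0.37780493 -1.6148492 ] [0.03545645 0.02813216 0.03879869] [ 0.52500685 -0.20081413  0.24931658] [-1.79983483e+02  6.44285778e-02 -1.02990055e+01]
```

View pics/p.png

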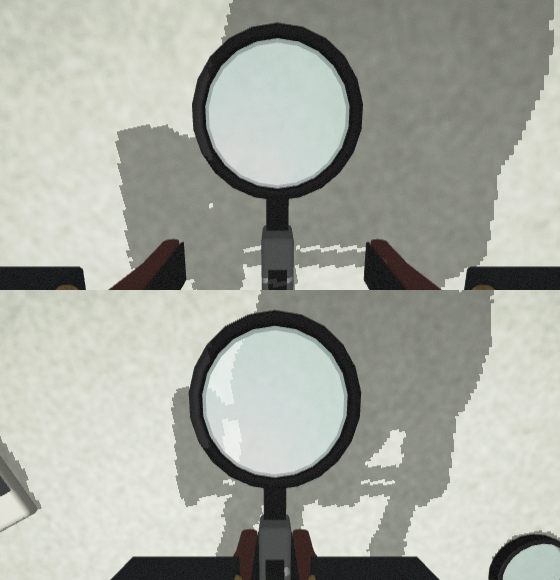

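View pics/s2.png

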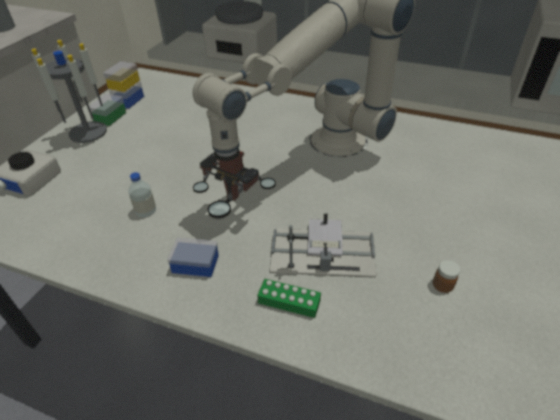

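```bash
cat >> h.py <<'E'
def lens(s,z):
    g=cv2.cvtColor(s['frame'],cv2.COLOR_RGB2GRAY); m=(g<60).astype(np.uint8); m[196:]=0
    cs,h=cv2.findContours(m,cv2.RETR_CCOMP,cv2.CHAIN_APPROX_NONE)
    out=[]
    for c,hh in zip(cs,h[0]):
        if len(c)>200 and c[:,0,1].max()<195 and hh[3]>=0: out.append(cv2.fitEllipse(c))
    return [(np.round(e[0],2),np.round(e[1],2),cast(s,*e[0],z)) for e in out]
E
python3 - <<'E'
from h import *
for f,z in (('p0',.014),('p1',.014),('p2',.014+.065)):
    print(f,lens(load(f),z))
a=np.radians(-10.3);X=np.array([np.cos(a),np.sin(a),0]);print(np.array([.593,-.2132,0])-.069*X)
E
```

```text
p0 [(array([276.93, 112.93]), array([145.21, 150.88]), array([ 0.59352266, -0.21342813,  0.014     ]))]
p1 [(array([274.47, 111.37]), array([146.45, 152.28]), array([ 0.59370407, -0.21236408,  0.014     ]))]
p2 [(array([274.45, 111.3 ]), array([146.46, 152.19]), array([ 0.59324881, -0.21204943,  0.079     ]))]
[ 0.52511193 -0.20086265  0.        ]
```

Run:
```python
from h import *
for f in ('p0','p1','p2'):
    s=load(f); c=-s['R'].T@s['t']; print(f,c,s['R'][2])
    z={'p0':.014,'p1':.014,'p2':.014+.065}[f]
    g=cv2.cvtColor(s['frame'],cv2.COLOR_RGB2GRAY); 
    l=lens(s,z)[0]
    # width-based depth of inner rim, compare
    print(c[2]-z)
```

```text
p0 [ 0.58962093 -0.2117647   0.16709398] [-0.23604984  0.0433679  -0.97077273]
0.15309398030821678
p1 [ 0.58926411 -0.21167886  0.16601753] [-0.23750889  0.04387847 -0.97039384]
0.15201753058322065
p2 [ 0.58905206 -0.21150718  0.22986201] [-0.2390327   0.04472541 -0.96998093]
0.15086200796227067
```

Run:
```python
from h import *
y=17.5; a=np.radians(y); X=np.array([np.cos(a),np.sin(a),0]); Y=np.array([-X[1],X[0],0])
p=np.array([.5801,.1254,0])-.0692*X-.0011*Y
s=r.sense()['tcp_pos']; r.servo_line([s[0],s[1],.42],speed=.15)
ang=r.inverse_kinematics(list(p+[0,0,.42]),[180,0,y]); print(ang)
# moderate joint move in steps
j0=np.array(r.sense()['joints']); 
for t in (.33,.67,1): r.move_joints(list(j0+(np.array(ang)-j0)*t))
r.servo_line(list(p+[0,0,.3097]),speed=.08); r.wait(.5)
snap('wrist','f1'); snap('scene','sf1'); snap('top','tf1')
s=r.sense(); print(s['clock'],s['opening'],s['contact_force'],s['tcp_pos'],s['orientation'])
print('tcp target',p, lens(load('f1'),.1375))
b=cv2.imread('pics/sf1.png')[180:300,240:380]; cv2.imwrite('pics/sf1z.png',cv2.resize(b,None,fx=5,fy=5,interpolation=cv2.INTER_CUBIC))
```

```text
[ 7.66514722e+00 -6.16949703e+00  8.02808315e+01 -2.54444375e-14
  1.05888666e+02  8.01651472e+01]
25.075 0.013755145578488115 [-0.32797252  0.59274311 -1.97393632] [0.51443003 0.1035306  0.30967404] [1.79999642e+02 3.90247246e-03 1.75003347e+01]
tcp target [0.51443356 0.10354207 0.        ] [(array([274.43, 111.25]), array([146.44, 152.17]), array([0.58099717, 0.1257784 , 0.1375    ]))]
```

View pics/f1.png

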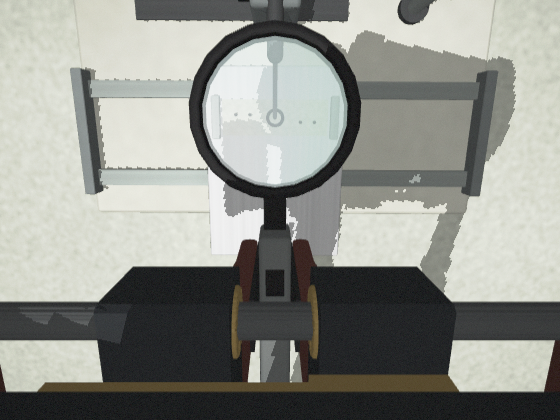

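View pics/sf1z.png

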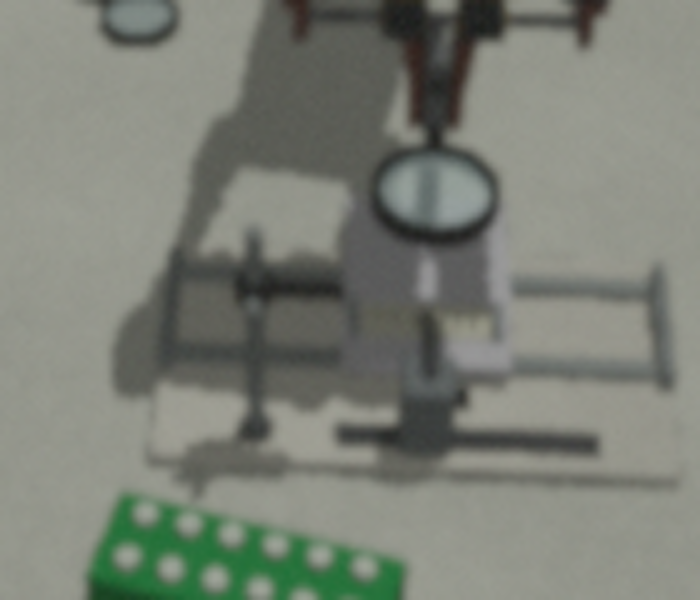

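Run:
```python
from h import *
y=17.5; a=np.radians(y); X=np.array([np.cos(a),np.sin(a),0]); Y=np.array([-X[1],X[0],0])
s=load('f1'); b=s['frame'][100:135,255:295,::-1]; cv2.imwrite('pics/f1z.png',cv2.resize(b,None,fx=12,fy=12,interpolation=cv2.INTER_CUBIC))
R=cast(s,274.8,117.8,.029); L=cast(s,274.43,111.25,.1345); print(R,L,(L-R)@X,(L-R)@Y)
# scene-based: lens outline vs prediction, top lens
q=load('sf1');t=load('tf1')
for z in(.125,.1305,.136): print(z,proj(q,[.5802,.1254,z]),proj(t,[.5802,.1254,z]))
for f,(c0,r0,w) in dict(sf1=(300,195,60),tf1=(215,170,70)).items():
    cv2.imwrite(f'pics/{f}q.png',cv2.resize(cv2.imread(f'pics/{f}.png')[r0:r0+w-10,c0:c0+w],None,fx=9,fy=9,interpolation=cv2.INTER_CUBIC))
```

```text
[0.57987632 0.12524194 0.029     ] [0.58108385 0.12580916 0.1345    ] 0.0013222103747747309 0.00017785113250848056
0.125 [327.10775027 220.35992039] [233.70420708 198.54134295]
0.1305 [327.20876858 218.94359888] [233.56811634 198.22404139]
0.136 [327.31041927 217.51841123] [233.43095795 197.90425053]
```

View pics/f1z.png

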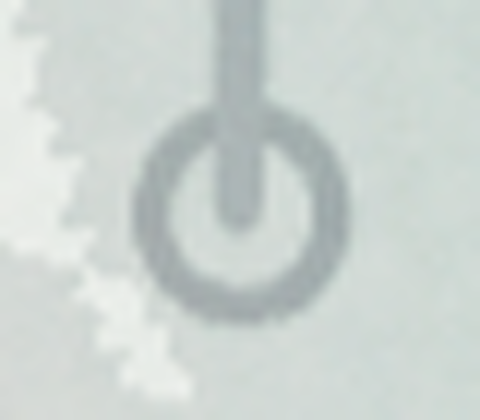

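View pics/sf1q.png

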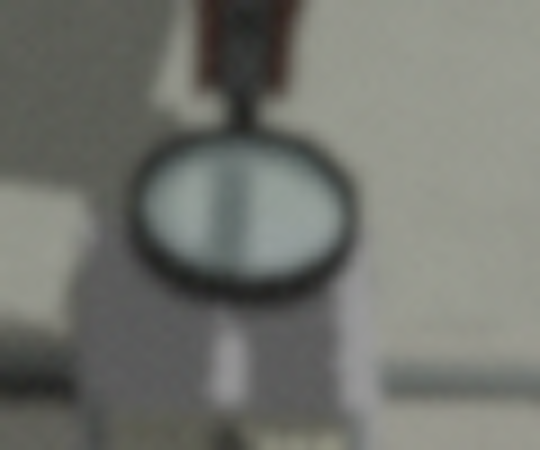

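View pics/tf1q.png

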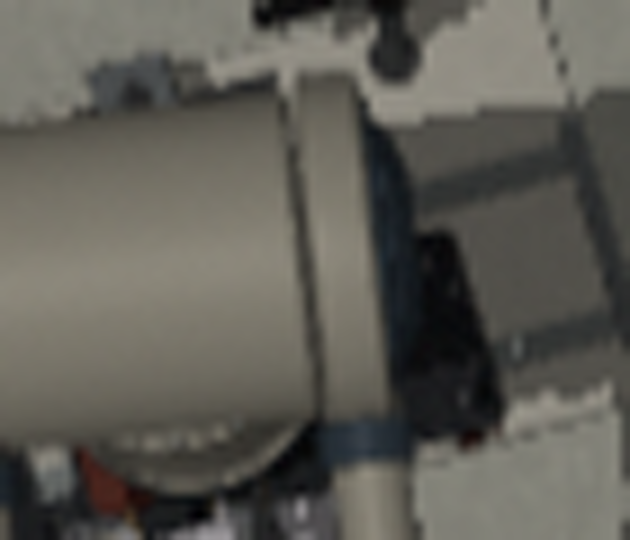

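Run:
```python
from h import *
def fit(f,box,thr):
    s=load(f); c0,r0,c1,r1=box
    g=cv2.cvtColor(s['frame'],cv2.COLOR_RGB2GRAY)[r0:r1,c0:c1]; g=cv2.resize(g,None,fx=8,fy=8,interpolation=cv2.INTER_CUBIC)
    m=(g>thr).astype(np.uint8); cs,h=cv2.findContours(m,cv2.RETR_CCOMP,cv2.CHAIN_APPROX_NONE)
    for c in cs:
        if 150<len(c)<700:
            e=cv2.fitEllipse(cv2.convexHull(c)); print(f,thr,len(c),(np.array(e[0])+.5)/8-.5+[c0,r0],np.array(e[1])/8)
for t in(75,90,100): fit('scene0',(205,210,240,236),t)
for t in(75,90,100): fit('sf1',(312,205,342,232),t)
q=load('scene0'); print(proj(q,[.5935,-.2132,.010]),proj(q,[.5812,.1257,.1335]),proj(q,[.5935,-.2132,.02])-proj(q,[.5935,-.2132,.010]))
# ring in sceneo
print('ring0',proj(q,[.5937,.0816,.029]), 467/3.6+180-.36,300/3.6+160-.36,'posttop',proj(q,[.6747,.0593,.175]))
```

```text
scene0 75 394 [220.74935532 225.90613747] [13.19594574 21.52781677]
scene0 90 364 [220.73158836 223.17475414] [12.30968475 19.31608963]
scene0 100 348 [220.79868507 223.25037766] [11.54888439 18.55109024]
sf1 90 418 [326.86302376 217.9510603 ] [14.23898792 22.17447662]
sf1 90 517 [315.49441695 212.43733883] [15.93875217 23.64286423]
sf1 100 407 [326.87257481 218.04077435] [13.65699673 21.56151009]
sf1 100 590 [337.41671371 217.28712845] [21.45932388 29.50367737]
sf1 100 159 [319.96617031 206.10838747] [4.76242399 8.71049309]
[221.19025557 223.34467829] [327.26256406 218.42899037] [-0.36842913 -2.25906293]
ring0 [309.81955811 243.11160122] 309.3622222222222 242.9733333333333 posttop [293.05213528 224.34947926]
```

Run:
```python
from h import *
y=17.5; a=np.radians(y); X=np.array([np.cos(a),np.sin(a),0]); Y=np.array([-X[1],X[0],0])
p=np.array([.51443,.10354,.3095])-.0009*X
r.servo_line(list(p),speed=.02); r.wait(.6)
s=snap('wrist','f2'); t=r.sense(); print(t['clock'],t['tcp_pos'],t['orientation'],t['opening'],abs(t['joint_vel']).max())
l=lens(s,.1345)[0]; R=cast(s,274.8,117.8,.029); print(l,(l[2]-R)@X,(l[2]-R)@Y)
r.hand_in()
```

```text
25.975 [0.51357913 0.10328296 0.30951141] [ 1.79998705e+02 -1.74738719e-03  1.75009539e+01] 0.013880385790605757 0.07793233173161535
(array([274.45, 111.26]), array([146.42, 152.19]), array([0.58021575, 0.1255283 , 0.1345    ])) 0.001316088171246611 0.00017064415430110603
the job is handed in; nothing more can be done
```

I slid the carriage by its black grip, about 45 mm along +y, until the ringed spot was under the needle tip, then let the grip go. I then picked up the large loupe (72 mm frame) by its handle near its balance point. The job was handed in at 26 s with the loupe still held in the air over the ring.

- **Carriage:** after release, the wrist picture shows the needle tip about 0.1 mm off the ring's centre. It still looked centred when viewed through the lens.
- **Loupe hold:** tool tilt is under 0.01° by the arm's readings, and the lens stayed in the same place in the wrist picture from grasp to hold. The joints had essentially stopped.
- **Lens centring:** before the last move, the wrist view put the lens about 1.3 mm too far along stage +x and 0.2 mm off in y. I moved it back 0.9 mm, which should leave about 0.4 mm. The final script again printed 1.3 mm, but that number reused the ring's old pixel position, so it doesn't verify the correction. Measured against the ring's earlier position, the lens is within about 0.5 mm.
- **Height:** I put the pointer at about 130.5 mm, with estimates from the wrist and scene views of 130 to 131 mm. The lens was set to about 131 mm. The scene view allows it to be about 1 mm higher or 1 mm nearer the robot, within the camera calibration.
- **Other things on the bench:** no contact with the needle, its holder or the other objects showed in the pictures or force readings I took.

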